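Charge a mill tube with grinding balls

TASK

Charge the clear tube with the three steel grinding balls: with the plunger still fully down, pour all the balls from the scoop into the charger's open hopper, then set the scoop back down level on the worktop. Next take the plunger by its black grip and pull it straight up, without forcing it sideways, about 40 mm - far enough for the balls to roll under it into the tube, with its lower end still inside the guide block - and finish while holding it there, not letting go. Leave the dishes, the beaker and the marker where they are.

Things in the scene. Friction and masses are not known exactly. Their poses are not given: they have to be found in the camera images.
- charger: Fixed metal ball charger on a dark base plate 150 x 90 x 8 mm (x = -115 to +35 mm). Origin: on the worktop, on the vertical centre line shared by tube, well and plunger; z up; its hopper lies towards -x. While the plunger is down its rod shuts the port between hopper and well, and poured balls wait against it; when it is raised they roll through and drop into the tube.
- hopper_mouth (a point): Centre of the hopper's open mouth at rim level: (-55, 0, 126) mm in the charger's frame, axes the same. The hopper is a V-shaped steel trough open at the top, inside x = -102 to -12 mm, y = -38 to +38 mm at the rim, sloping down 19 degrees towards +x; its rim falls from z = 142 mm at the -x end to 111 mm at the port. The bottom of the V is at z = 66 mm at the port.
- tube_mouth (a point): Centre of the mouth of the clear upright tube: (0, 0, 54) mm in the charger's frame; inner diameter 28 mm, floor at z = 11 mm. Above it is a well with a port 30 mm wide (z = 66 to 92 mm, facing -x).
- guide_top (a point): Centre of the top of the 36 mm square metal guide block: (0, 0, 142) mm in the charger's frame. The block reaches down to z = 92 mm; its vertical bore is 19.5 mm wide, for the 18 mm rod.
- plunger_grip (a point): Centre of the plunger's upright black cylindrical grip (20 mm diameter, 40 mm tall), its top part; 167 mm above the worktop when down. Below it a steel collar (31 mm wide, 5 mm thick) rests on the guide block, then an 18 mm rod, 80 mm long. The plunger is loose (about 90 g), guided only by the bore (0.75 mm clearance all round), and falls back if let go. z: along the rod, up.
- plunger_foot (a point): Centre of the lower end of the plunger's rod, 105 mm below the grip's centre. 62 mm above the worktop when fully down; the port is clear from about 84 mm; it leaves the guide block at 142 mm.
- scoop_grip (a point): Grip point on the upright black fin handle of the loose steel scoop (about 100 g): fin 40 mm long (scoop x), 12 mm thick (y), 60 mm high; the point is 45 mm above the scoop's underside. x: towards the open pouring lip; z: up. Before the fin lies the pan, 42 mm wide inside, walls 18 mm, floor rising 14 degrees at the lip. Tipped lip-down 45 degrees, the balls roll out.
- scoop_lip (a point): Middle of the scoop's pouring lip: 95 mm ahead (x) of scoop_grip and 36 mm below it. Axes as scoop_grip.
- ball_0_center (a point): Centre of one of three loose steel balls, 14 mm in diameter, 11 g, lying in the scoop at the start.
- ball_1_center (a point): Centre of one of three loose steel balls, 14 mm in diameter, 11 g, lying in the scoop at the start.
- ball_2_center (a point): Centre of one of three loose steel balls, 14 mm in diameter, 11 g, lying in the scoop at the start.
- dish_clear: Empty clear round dish, 63 mm wide, 16 mm high; origin under its centre. Bystander.
- dish_brown: Clear round dish with brown specimens, 55 mm wide, 17 mm high; origin under its centre. Bystander.
- beaker: Small glass beaker with a dropper in it, 45 mm wide, 105 mm high; origin under its centre. Bystander.
- marker: Black marker pen, 132 mm long, 15 mm high; origin under its centre. Bystander.
- microscope: White and black bench microscope standing behind the work, fixed, not used: it fills x = 520 to 850 mm, y = -110 to +80 mm in the robot's frame (eyepieces foremost, 260 to 345 mm up). Obstacle on the way across.
- plunger: The plunger as a whole; its origin is the centre of the rod's lower end (as plunger_foot).
Mind the look-alikes: they are no part of the job. Leave any yellow look-alike of the part that bears scoop_grip alone.

How it is judged:
On the way:
1. all three balls lie in the hopper while the plunger is still fully down (x of ball_0_center in the frame of charger between -0.105 and -0.008 m and y of ball_0_center in the frame of charger between -0.035 and 0.035 m and z of ball_0_center in the frame of charger between 0.062 and 0.112 m and x of ball_1_center in the frame of charger between -0.105 and -0.008 m and y of ball_1_center in the frame of charger between -0.035 and 0.035 m and z of ball_1_center in the frame of charger between 0.062 and 0.112 m and x of ball_2_center in the frame of charger between -0.105 and -0.008 m and y of ball_2_center in the frame of charger between -0.035 and 0.035 m and z of ball_2_center in the frame of charger between 0.062 and 0.112 m and z of plunger_foot in the frame of charger below 0.068 m), for 0.2 s.
At the end, for the whole second after the job is handed in: All three balls lie in the clear tube; the fingers hold the plunger still (over 2 N), upright within 0.06 rad, with its foot 86 to 122 mm above the worktop (raised 24 to 60 mm), still in the guide's bore; the scoop stands level on the worktop (horizontal distance between each of ball_0_center, ball_1_center, ball_2_center and tube_mouth below 0.014 m and z of each of ball_0_center, ball_1_center, ball_2_center in the frame of charger below 0.052 m and z of plunger_foot in the frame of charger between 0.086 and 0.122 m and horizontal distance between plunger_foot and tube_mouth below 0.005 m and angle between plunger_grip's own z axis and vertical below 0.06 rad and contact force between the fingers and plunger above 2 N and linear speed of plunger below 0.01 m/s and height (world z) of scoop_grip below 0.055 m and angle between scoop_grip's own z axis and vertical below 0.15 rad); the arm keeps its last pose, push and grip.
It fails at once if the plunger is pulled right out of its guide (z of plunger_foot in the frame of charger above 0.14 m).
It fails at once if the plunger is forced against its guide (over 40 N) (contact force between plunger and charger above 40 N).
It fails at once if a dish, the beaker or the marker is displaced by more than 30 mm (distance of any of dish_clear, dish_brown, beaker, marker from where it was at the start of the episode above 0.03 m).
It also fails if it takes over 67 s, if anything falls off the work surface, if the arm or the gripper's body presses on something with over 40 N, if the wrist force passes 120 N, or if a joint passes its speed limit or range.

ROBOT

A 6-joint arm with a two-finger parallel gripper is mounted at the origin on a cart in front of the work surface, level with it; the furniture and walls round the work are solid. World frame = base frame: x ahead of the robot, y to its left, z up, the work surface at z = 0. Lengths are in m, angles in rad, forces in N, time in s.
With the tool pointing down it reaches from about 0.3 to 0.825 m from the base axis. Payload 5.4 kg.
Tool frame: the origin (TCP) lies at the very end of the fingers, on their centre line; the grasp point (between the pads) lies 19 mm behind it; z points along the fingers, x is the direction in which the jaws open and shut, and the axes are right-handed (so a half turn about z gives the same grasp; the last joint's range is limited). The gripper opens to 92 mm and grips with 3 to 60 N. Pads are 20 mm wide; open, the fingers measure 128 mm over their backs; the gripper's body (75 mm by 189 mm) begins 69 mm behind the grasp point.
Start: joints at [-1.43, 0.158, 1.597, -0, 1.386, -0.21], TCP at [0.198, -0.54, 0.215] pointing down, gripper open.
Joint ranges: [-2.91, 2.91], [-0.94, 2.29], [0.18, 2.7], [-1.29, 4.43], [0.17, 2.64], [-3, 3]. Speed limits (rad/s): [2.57, 2.57, 3.14, 3.14, 3.14, 3.14].

INTERFACE

Orientations are given as a rotation vector (axis times angle).
In Python, from workcell import bot gives the robot as it stands. Calls block until the motion is done:
- bot.goto(position, orientation): joint-space move of the TCP to a pose.
- bot.line_to(position, rot=None, max_speed=0.15): straight line of the TCP; rot=None keeps the orientation; max_speed is the mean speed in m/s.
- bot.set_joints(angles): joint-space move.
- bot.set_gripper(opening, newtons=None): opening from 0.0 (shut) to 1.0 (fully open); newtons is the grip in N (None keeps the last); returns when the fingers have stopped.
- bot.hold(seconds).
- bot.inverse_kinematics(position, orientation): joint angles nearest the present ones, or None.
- bot.read_camera(name): name is "scene" or "top" or "wrist"; returns a dict with "pixels" (480x640x3 uint8, blue, green, red), "fx", "fy", "cx", "cy" (pixels), "k1" (the pictures are not rectified: a ray, as slopes to the right and down, at radius r is drawn at 1 + k1 r^2 times it, then the intrinsics apply), "R" (3x3) and "t" (3): a world point X has camera coordinates R X + t. Camera axes: x right, y down, z forward; pixel columns grow to the right and rows downward; lengths in m; the calibration is good to about 2 mm. A picture is of the moment at which its call begins. There is no depth.
A pose or a line that the arm cannot do raises bot.MotionError and nothing moves.
- bot.job_done(): hands the job in, once; it reports no verdict.
Readings, each from a call of its own:
- bot.current_clock(): time.
- bot.current_joints(): joint angles.
- bot.current_joint_vel(): joint speeds.
- bot.current_effort(): joint torques, N m.
- bot.current_ee_pos(): TCP position.
- bot.current_tool_rot(): TCP orientation.
- bot.current_contact_force(): force on the tool from outside, world axes, zero at the start.
- bot.current_ft_torque(): the same for the moment, N m.
- bot.current_opening(): opening from 0.0 (shut) to 1.0 (fully open).
Only numpy, scipy, OpenCV 4.12 (cv2) and the standard library are available. Lean on these libraries where they do the work, as an engineer would, in place of code of your own. Each camera call takes 0.05 s, during which the arm holds its last target.

## Working session

There is one attempt and no reset: what is moved stays moved. The work goes in short steps, each a Python script; the robot and the scene stay as the last script left them, time stands still between calls to the robot, and variables do not carry over. Pictures are saved under pics/ and viewed, and the job is handed in when it is done.

```bash
ls; mkdir -p pics
python3 - <<'E'
from workcell import bot
import cv2
for n in ("scene","top","wrist"):
    c=bot.read_camera(n); cv2.imwrite(f"pics/{n}0.png",c["pixels"])
    print(n,{k:c[k] for k in("fx","fy","cx","cy","k1")},c["R"].tolist() if hasattr(c["R"],'tolist') else c["R"],c["t"])
print(bot.current_clock(),bot.current_tool_rot(),bot.current_opening())
E
```

```text
pics
scene {'fx': 542.7151262385671, 'fy': 542.7151262385671, 'cx': 321.20927669022876, 'cy': 238.16348576290946, 'k1': -0.06097082003083098} [[-0.6790910148098448, -0.7340540520054162, 0.00020576434275363617], [-0.4494716254760523, 0.41559533274232463, -0.7907311662598812], [0.5803539019395411, -0.5370709153707972, -0.6121635242043775]] [0.29304808 0.3844998  1.12598208]
top {'fx': 564.6299837183192, 'fy': 564.6299837183192, 'cx': 324.85817900537324, 'cy': 241.54228524362702, 'k1': -0.05843890827662265} [[0.02427390937559692, -0.9994693090301642, 0.021722744540956344], [-0.984010794030705, -0.027722360046007706, -0.17593813681104195], [0.1764469737759384, -0.017104708715610005, -0.9841615184435263]] [-0.15917574  0.53965101  1.64731833]
wrist {'fx': 375.96474453563485, 'fy': 375.96474453563485, 'cx': 322.8260059901545, 'cy': 244.39605273902217, 'k1': -0.01126450887186657} [[0.34290321567719073, -0.9393691937461688, -0.0017036780554587976], [-0.9075241256793105, -0.3317457793483811, 0.2575746478101833], [-0.24252287724717195, -0.08677704607331233, -0.9662569007704656]] [-0.57468442 -0.0285794   0.39069038]
0.15 [-2.57415897e+00  1.79919718e+00  1.50987164e-03] 1.0000480068611786
```

View pics/scene0.png

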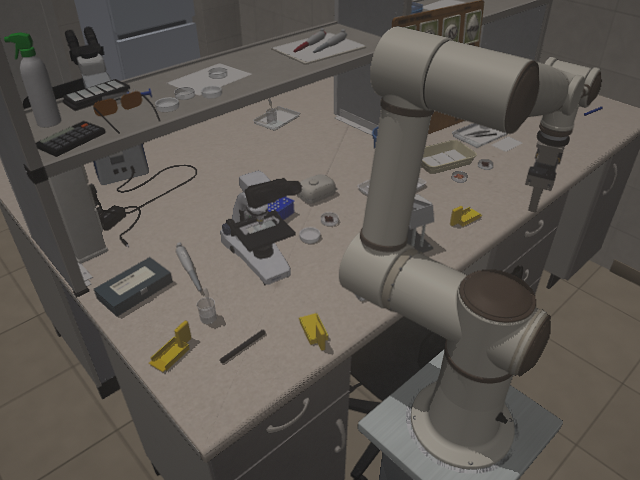

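View pics/top0.png

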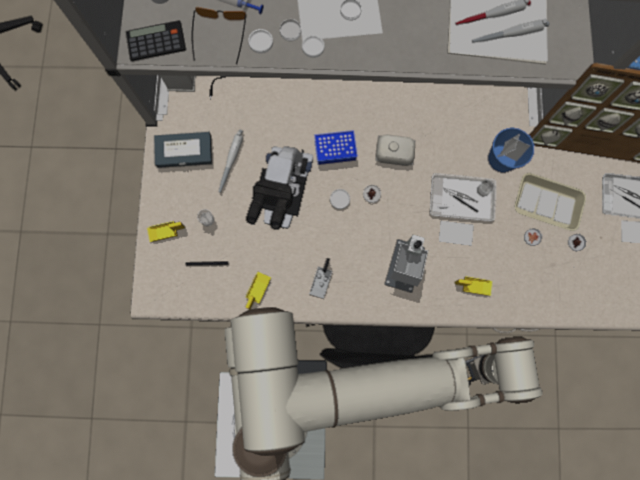

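View pics/wrist0.png

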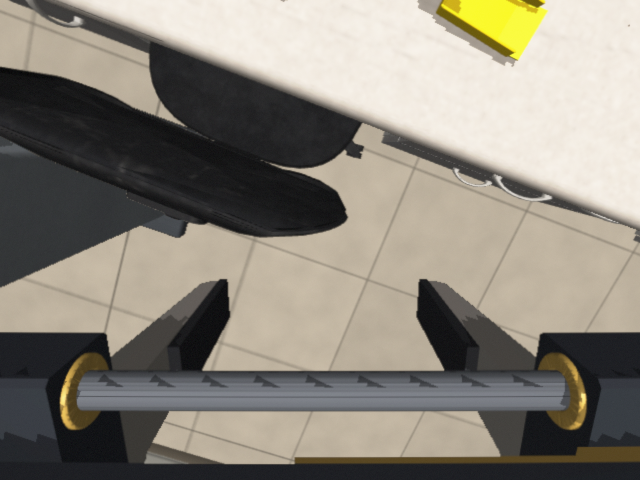

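```bash
cat > h.py <<'E'
import numpy as np, cv2
from workcell import bot
from scipy.spatial.transform import Rotation as Rn
def ray(c,u,v):
    K=np.array([[c["fx"],0,c["cx"]],[0,c["fy"],c["cy"]],[0,0,1]])
    p=cv2.undistortPoints(np.array([[[u,v]]],float),K,np.array([c["k1"],0,0,0,0]))[0,0]
    R=np.array(c["R"]);t=np.array(c["t"])
    return -R.T@t, R.T@np.array([p[0],p[1],1])
def onz(c,u,v,z):
    o,d=ray(c,u,v); return o+d*(z-o[2])/d[2]
def proj(c,X):
    K=np.array([[c["fx"],0,c["cx"]],[0,c["fy"],c["cy"]],[0,0,1]])
    R=np.array(c["R"]);t=np.array(c["t"])
    return cv2.projectPoints(np.atleast_2d(np.array(X,float)),cv2.Rodrigues(R)[0],t,K,np.array([c["k1"],0,0,0,0]))[0][:,0]
def crop(c,n,x0,y0,x1,y1,s):
    cv2.imwrite(f"pics/{n}.png",cv2.resize(c["pixels"][y0:y1,x0:x1],None,fx=s,fy=s,interpolation=cv2.INTER_CUBIC))
def zrot(yaw): # tool down, tool x axis at yaw
    x=np.array([np.cos(yaw),np.sin(yaw),0]);z=np.array([0,0,-1.]);return np.c_[x,np.cross(z,x),z]
def rv(R): return Rn.from_matrix(R).as_rotvec()
E
python3 - <<'E'
from h import *
c=bot.read_camera("top")
crop(c,"crop_sc",290,240,350,310,8); crop(c,"crop_ch",370,220,450,300,7)
for n,(u,v) in dict(scoop=(320,278),charger=(407,263),marker=(207,264),y1=(258,289),y2=(474,286)).items(): print(n,onz(c,u,v,0.0))
E
```

```text
scoop [ 0.43883388 -0.13373107  0.        ]
charger [ 0.49238877 -0.40105991  0.        ]
marker [0.47240251 0.2138524  0.        ]
y1 [0.40005466 0.05412408 0.        ]
y2 [ 0.4262859  -0.60895416  0.        ]
```

View pics/crop_sc.png

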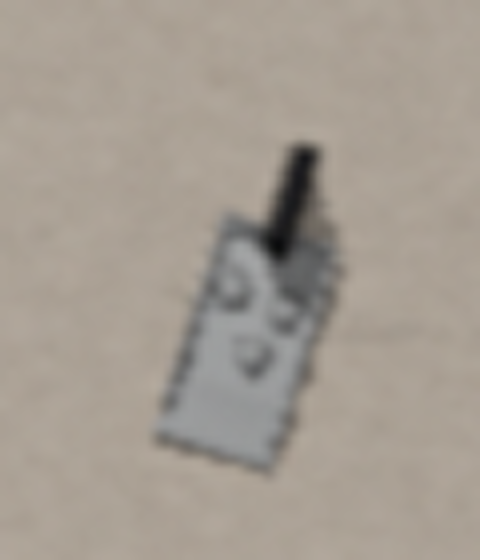

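View pics/crop_ch.png

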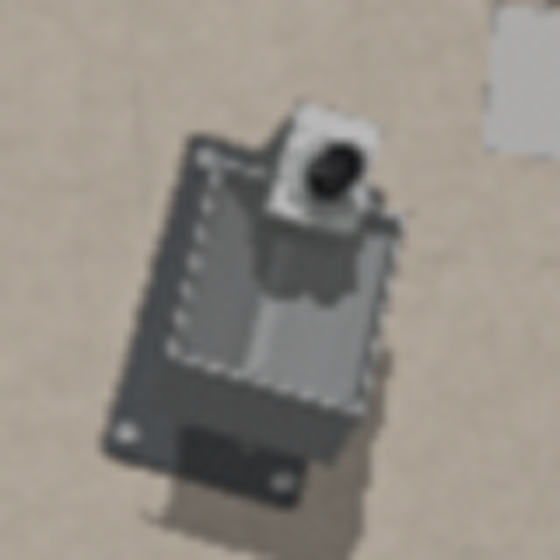

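The candidates in the top image are the steel scoop with the black fin at (320,278), holding 3 balls, and yellow look-alikes at (258,289), (474,286) and (165,231). I choose the steel one; the crop shows the balls in its pan and its lip pointing toward the robot. The charger is at (407,263), with its plunger grip at about (418,244). I'll refine both with the wrist camera.

Run:
```python
from h import *
c=bot.read_camera("top")
f=lambda x,y,z,ox,oy,s:onz(c,ox+(x+.5)/s-.5,oy+(y+.5)/s-.5,z)
print("fin top ends",f(305,148,.06,290,240,8),f(278,250,.06,290,240,8))
l=f(160,438,.009,290,240,8),f(270,468,.009,290,240,8);print("lip",l, (l[0]+l[1])/2)
print("base",f(200,135,.008,370,220,7),f(105,450,.008,370,220,7),f(300,505,.008,370,220,7))
print("gripTop",f(340,165,.187,370,220,7))
# camera in tool
w=bot.read_camera("wrist");T=Rn.from_rotvec(bot.current_tool_rot()).as_matrix();p=np.array(bot.current_ee_pos())
Rc=np.array(w["R"]);C=-Rc.T@np.array(w["t"])
print("cam in tool",T.T@(C-p),"\n",T.T@Rc.T, p, T[:,0])
# IK for poses
for yaw in np.deg2rad([-105,-75,-15,75,165,105]):
  pass
```

```text
fin top ends [ 0.49215372 -0.15441534  0.06      ] [ 0.45375028 -0.14532021  0.06      ]
lip (array([ 0.38735371, -0.10332196,  0.009     ]), array([ 0.37710144, -0.14522659,  0.009     ])) [ 0.38222758 -0.12427427  0.009     ]
base [ 0.56592196 -0.37226078  0.008     ] [ 0.42517869 -0.3309505   0.008     ] [ 0.40331318 -0.41634173  0.008     ]
gripTop [ 0.52177935 -0.4011731   0.187     ]
cam in tool [ 0.00064137 -0.07252384 -0.16998959] 
 [[ 9.99999632e-01 -6.68642678e-04 -5.37979798e-04]
 [ 7.84759899e-04  9.66177788e-01  2.57875680e-01]
 [ 3.47357446e-04 -2.57876007e-01  9.66177957e-01]] [ 0.1975582  -0.53977318  0.21429573] [ 3.43639545e-01 -9.39101455e-01 -5.66268531e-04]
```

```bash
cat >> h.py <<'E'
def pourpose(lip, yaw, th, grot=None):
    """tool pose for lip at 'lip', scoop yaw, tilt th (lip down); tool x = -scoop y or +scoop y"""
    Rs=Rn.from_euler('z',yaw).as_matrix()@Rn.from_euler('y',th).as_matrix()
    return Rs
SGN=1
def tool_from_scoop(Rs,sgn):
    x=sgn*Rs[:,1];z=-Rs[:,2];return np.c_[x,np.cross(z,x),z]
E
python3 - <<'E'
from h import *
g=np.array([.473,-.150]);print("joints",bot.current_joints())
for s in (1,-1):
    T=tool_from_scoop(pourpose(0,np.deg2rad(165),0),s)
    for z in (.026,.2): print(s,z,bot.inverse_kinematics([g[0],g[1],z],rv(T)))
cy=np.deg2rad(-16);Rc=Rn.from_euler('z',cy).as_matrix();o=np.array([.522,-.403,0])
lip=o+Rc@np.array([-.055,0,.135])
for yc in (0,45,90,135,180,-135,-90,-45):
  for s in (1,-1):
    r=[]
    for th in (0,25,50,60):
        Rs=pourpose(0,cy+np.deg2rad(yc),np.deg2rad(th)); T=tool_from_scoop(Rs,s)
        gp=lip-Rs@np.array([.095,0,-.036]); q=bot.inverse_kinematics(gp+.019*T[:,2],rv(T))
        r.append(None if q is None else np.round(q,2).tolist())
    print(yc,s,r)
E
```

```text
joints [-1.43009314e+00  1.58585151e-01  1.59740153e+00  2.65176706e-05
  1.38619053e+00 -2.10091429e-01]
1 0.026 [-5.51137132e-01  1.99367841e-01  1.96028280e+00 -8.88178420e-16
  9.81942010e-01  1.28145858e+00]
1 0.2 [-5.51137132e-01 -3.67107713e-02  1.83055448e+00 -8.88178420e-16
  1.34774895e+00  1.28145858e+00]
-1 0.026 [-5.51137132e-01  1.99367841e-01  1.96028280e+00 -4.44089210e-16
  9.81942010e-01 -1.86013407e+00]
-1 0.2 [-5.51137132e-01 -3.67107713e-02  1.83055448e+00 -4.44089210e-16
  1.34774895e+00 -1.86013407e+00]
0 1 [[-0.99, 0.08, 1.81, -0.0, 1.25, -2.29], [-0.84, 0.42, 1.39, -0.23, 1.71, -2.12], [-0.74, 0.82, 0.92, -0.43, 2.17, -2.13], [-0.72, 1.0, 0.71, -0.54, 2.36, -2.21]]
0 -1 [[-0.99, 0.08, 1.81, -0.0, 1.25, 0.86], [-0.84, 0.42, 1.39, -0.23, 1.71, 1.02], [-0.74, 0.82, 0.92, -0.43, 2.17, 1.01], [-0.72, 1.0, 0.71, -0.54, 2.36, 0.94]]
45 1 [None, [-0.8, 0.35, 1.48, -0.42, 1.45, -2.79], [-0.6, 0.58, 1.28, -0.76, 1.72, -2.61], [-0.54, 0.7, 1.19, -0.89, 1.83, -2.59]]
45 -1 [[-1.05, 0.23, 1.65, 0.0, 1.27, 0.01], [-0.8, 0.35, 1.48, -0.42, 1.45, 0.35], [-0.6, 0.58, 1.28, -0
[... 1158 characters left out ...]
44, 2.73], [-1.32, 0.3, 1.74, 0.99, 1.54, 2.61]]
-90 1 [[-0.75, 0.22, 1.66, -0.0, 1.27, -0.47], [-0.96, 0.35, 1.48, 0.33, 1.6, -0.72], [-1.12, 0.6, 1.26, 0.58, 1.95, -0.81], [-1.16, 0.71, 1.17, 0.68, 2.08, -0.81]]
-90 -1 [[-0.75, 0.22, 1.66, 0.0, 1.27, 2.67], [-0.96, 0.35, 1.48, 0.33, 1.6, 2.42], [-1.12, 0.6, 1.26, 0.58, 1.95, 2.33], [-1.16, 0.71, 1.17, 0.68, 2.08, 2.34]]
-45 1 [[-0.86, 0.08, 1.81, -0.0, 1.25, -1.36], [-0.9, 0.42, 1.39, 0.07, 1.77, -1.41], [-0.93, 0.83, 0.91, 0.13, 2.27, -1.4], [-0.94, 1.01, 0.7, 0.17, 2.47, -1.37]]
-45 -1 [[-0.86, 0.08, 1.81, -0.0, 1.25, 1.78], [-0.9, 0.42, 1.39, 0.07, 1.77, 1.73], [-0.93, 0.83, 0.91, 0.13, 2.27, 1.74], [-0.94, 1.01, 0.7, 0.17, 2.47, 1.77]]
```

Run:
```python
from h import *
cy=np.deg2rad(-16);Rc=Rn.from_euler('z',cy).as_matrix();o=np.array([.522,-.403,0])
T=tool_from_scoop(pourpose(0,cy-np.pi/2,0),1)
t=bot.current_clock()
bot.goto(o+Rc@np.array([-.03,.06,.30]),rv(T))
print(bot.current_clock()-t)
c=bot.read_camera("wrist");cv2.imwrite("pics/w_ch.png",c["pixels"]);np.save("pics/w_ch.npy",c,allow_pickle=True)
T=tool_from_scoop(pourpose(0,np.deg2rad(165),0),1)
bot.goto([.47,-.147,.21],rv(T))
print(bot.current_clock()-t)
c=bot.read_camera("wrist");cv2.imwrite("pics/w_sc.png",c["pixels"]);np.save("pics/w_sc.npy",c,allow_pickle=True)
```

```text
1.425
3.0500000000000003
```

View pics/w_ch.png

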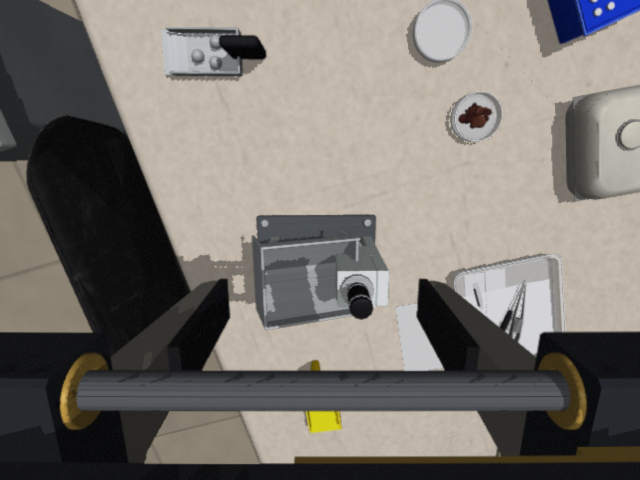

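View pics/w_sc.png

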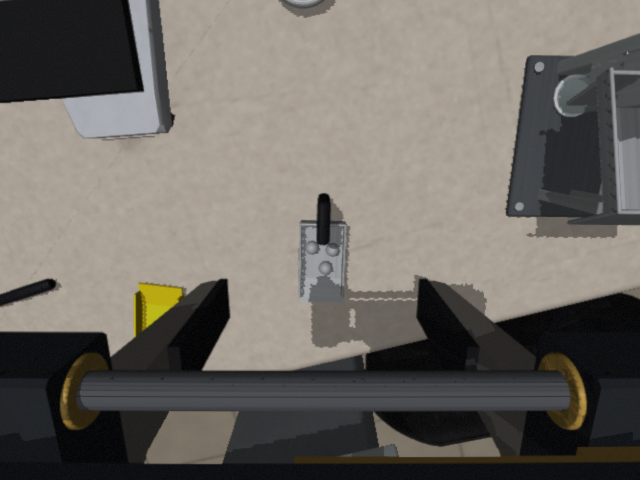

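Run:
```python
from h import *
c=np.load("pics/w_sc.npy",allow_pickle=True).item(); crop(c,"c1",280,180,370,310,4.5)
c=np.load("pics/w_ch.npy",allow_pickle=True).item(); crop(c,"c2",240,200,400,335,5)
```

```text
(no output)
```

View pics/c1.png

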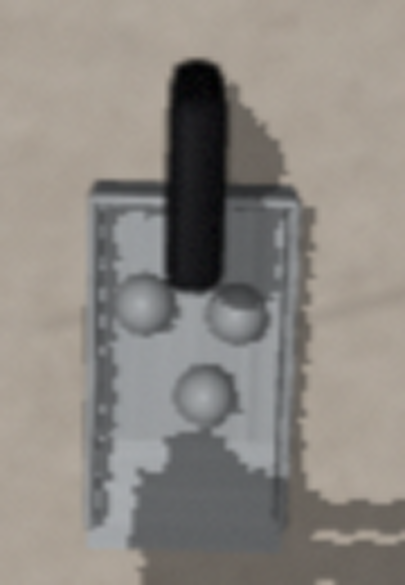

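View pics/c2.png

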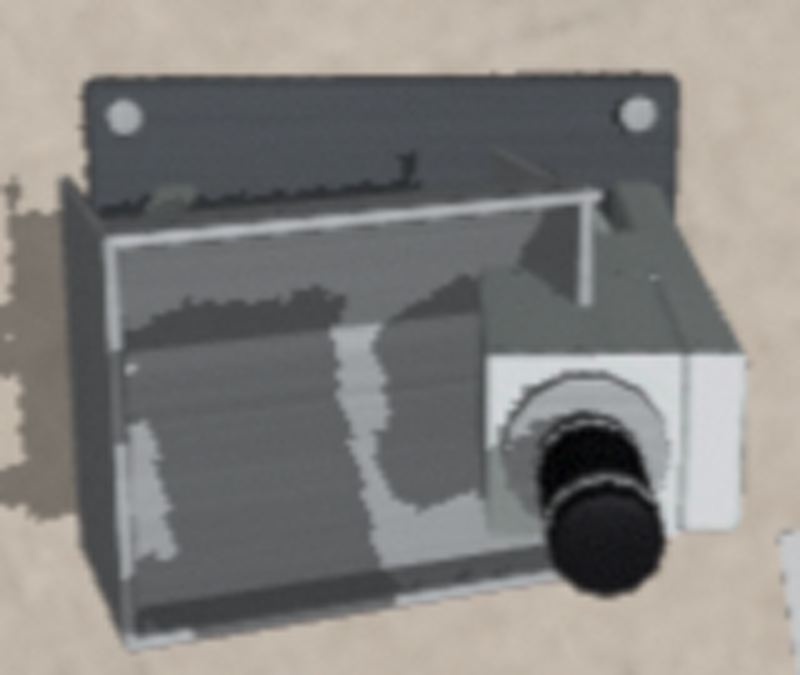

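Run:
```python
from h import *
c=np.load("pics/w_sc.npy",allow_pickle=True).item()
f=lambda x,y,z,ox=280,oy=180,s=4.5:onz(c,ox+(x+.5)/s-.5,oy+(y+.5)/s-.5,z)
print("finfront",f(195,290,.06)); a,b=f(87,548,.009),f(281,548,.009)
print("lip",a,b,(a+b)/2,np.linalg.norm(a-b)); w=f(92,190,.018),f(298,190,.018); print("back wall",w,(w[0]+w[1])/2)
m=(a+b)/2; fb=f(195,290,.06)-m; print(np.degrees(np.arctan2(-fb[1],-fb[0])),np.linalg.norm(fb[:2]))
d=(a-b); print("yaw from lip edge",np.degrees(np.arctan2(d[1],d[0]))) 
d=m-(w[0]+w[1])/2; print("yaw pan",np.degrees(np.arctan2(d[1],d[0])))
c=np.load("pics/w_ch.npy",allow_pickle=True).item()
f=lambda x,y,z:onz(c,240+(x+.5)/5-.5,200+(y+.5)/5-.5,z)
print("grip top",f(606,540,.187)); a,b=f(85,77,.008),f(681,74,.008); d=b-a
y=np.arctan2(d[1],d[0]);print("base",a,b,np.linalg.norm(d),np.degrees(y)); Rc=Rn.from_euler('z',y).as_matrix()
print("origin from base",a-Rc@[-.115,.045,0], b-Rc@[.035,.045,0])
h1,h2=f(106,240,.142),f(126,645,.142);print("hopper",h1,h2,h2-h1);d=h1-h2;print(np.degrees(np.arctan2(d[1],d[0]))-90)
g1,g2=f(487,353,.142),f(745,353,.142);print("guide",g1,g2,g2-g1)
print("collar centre", f(585,455,.147))
t=bot.read_camera("top"); cv2.imwrite("pics/t1.png",t["pixels"])
```

```text
finfront [ 0.45816705 -0.14491768  0.06      ]
lip [ 0.39067983 -0.10031606  0.009     ] [ 0.37874394 -0.14468567  0.009     ] [ 0.38471189 -0.12250087  0.009     ] 0.045947013310059806
back wall (array([ 0.47503873, -0.12620131,  0.018     ]), array([ 0.46336179, -0.16961382,  0.018     ])) [ 0.46920026 -0.14790757  0.018     ]
163.02902120611583 0.07679956938631086
yaw from lip edge 74.94328264256008
yaw pan 163.26331623111952
grip top [ 0.52310373 -0.40110614  0.187     ]
base [ 0.42604352 -0.32781925  0.008     ] [ 0.56882417 -0.36834961  0.008     ] 0.14842177356967465 -15.847363810691846
origin from base [ 0.52438427 -0.4025126   0.008     ] [ 0.52286603 -0.40208163  0.008     ]
hopper [ 0.45009609 -0.34011888  0.142     ] [ 0.42801411 -0.4177336   0.142     ] [-0.02208198 -0.07761472  0.        ]
-15.881458976414677
guide [ 0.5105058  -0.38001613  0.142     ] [ 0.55605963 -0.3931981   0.142     ] [ 0.04555384 -0.01318196  0.        ]
collar centre [ 0.52277917 -0.40235553  0.147     ]
```

Run:
```python
from h import *
c=np.load("pics/w_sc.npy",allow_pickle=True).item()
for z in (.03,.1,.15,.2): print(z,onz(c,170,130,z),onz(c,138,92,z),onz(c,0,100,z))
t=bot.read_camera("top"); crop(t,"t1c",230,130,350,310,3.3)
s=bot.read_camera("scene"); crop(s,"s1c",200,150,480,330,2.8)
```

```text
0.03 [ 0.5879681  -0.03814221  0.03      ] [ 0.62527853 -0.02244859  0.03      ] [0.65165912 0.09835725 0.03      ]
0.1 [ 0.57845592 -0.06384768  0.1       ] [ 0.60831371 -0.0512888   0.1       ] [0.62942487 0.04538648 0.1       ]
0.15 [ 0.5716615  -0.08220872  0.15      ] [ 0.59619599 -0.07188895  0.15      ] [0.61354326 0.00755021 0.15      ]
0.2 [ 0.56486708 -0.10056977  0.2       ] [ 0.58407826 -0.0924891   0.2       ] [ 0.59766165 -0.03028605  0.2       ]
```

View pics/t1c.png

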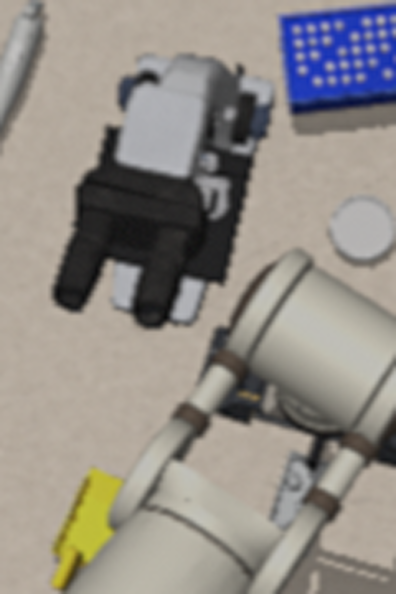

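View pics/s1c.png

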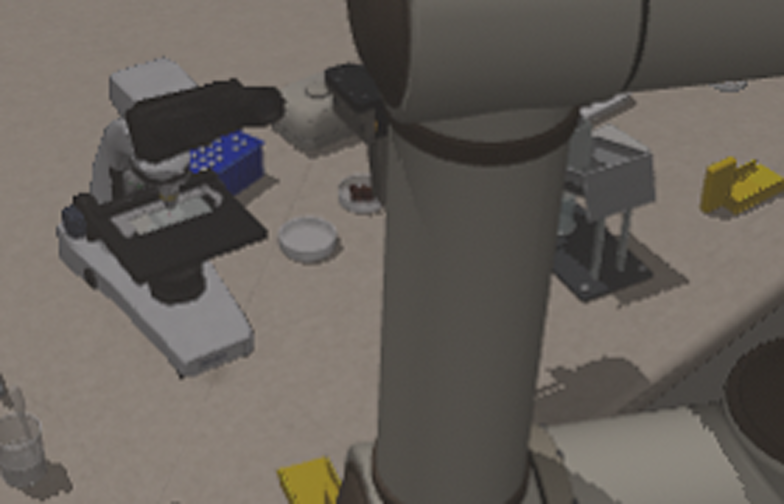

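Run:
```python
from h import *
T=tool_from_scoop(pourpose(0,np.deg2rad(164),0),1)
t=bot.current_clock()
bot.line_to([.4767,-.1497,.09],rv(T),max_speed=.15)
bot.line_to([.4767,-.1497,.027],max_speed=.08)
print(bot.current_contact_force())
bot.set_gripper(0,40)
print(bot.current_opening(),bot.current_contact_force(),bot.current_ee_pos())
bot.line_to([.4767,-.1497,.10],max_speed=.08)
print(bot.current_opening(),bot.current_contact_force(),bot.current_clock())
for n in("wrist","top","scene"):
  cv2.imwrite(f"pics/{n}2.png",bot.read_camera(n)["pixels"])
```

```text
[-0.35208192 -0.10851552 -0.44431533]
0.1289587513239928 [-0.26930684  0.31720462  0.969812  ] [ 0.47669524 -0.1496843   0.02699933]
0.13019243379020906 [-0.43106422 -0.74677319 -1.05237364] 7.6833
```

View pics/wrist2.png

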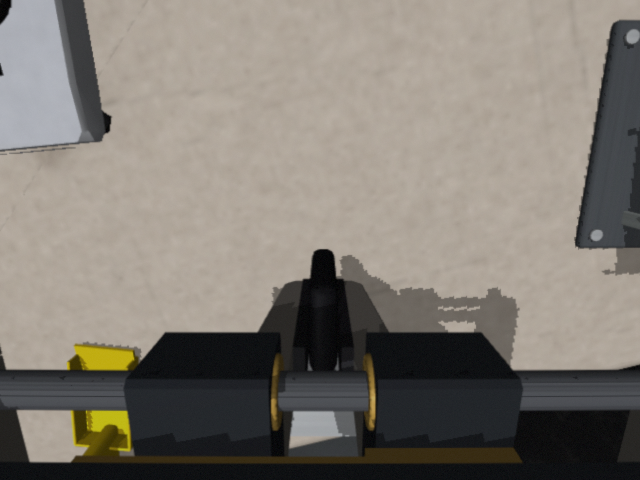

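```bash
cat >> h.py <<'E'
CY=np.deg2rad(-15.9);RC=Rn.from_euler('z',CY).as_matrix();O=np.array([.5233,-.4016,0])
def pour(lipc,th,rel=-90):
    Rs=pourpose(0,CY+np.deg2rad(rel),np.deg2rad(th)); T=tool_from_scoop(Rs,1)
    gp=O+RC@np.array(lipc)-Rs@np.array([.095,0,-.036]); return gp+.019*T[:,2],rv(T)
E
python3 - <<'E'
from h import *
p=bot.current_ee_pos(); bot.line_to([p[0],p[1],.19],max_speed=.12)
a=pour([-.052,.07,.18],0); bot.line_to(*a,max_speed=.12)
a=pour([-.052,.012,.165],5); bot.line_to(*a,max_speed=.08)
print(bot.current_clock(),bot.current_contact_force(),bot.current_opening())
for n in("wrist","top","scene"):
  cv2.imwrite(f"pics/{n}3.png",bot.read_camera(n)["pixels"])
c=bot.read_camera("scene");crop(c,"s3",340,120,500,280,4);c=bot.read_camera("top");crop(c,"t3",340,190,480,310,5)
E
```

```text
11.3583 [ 0.38262727 -0.56092748 -1.33714242] 0.12989531710674002
```

View pics/wrist3.png

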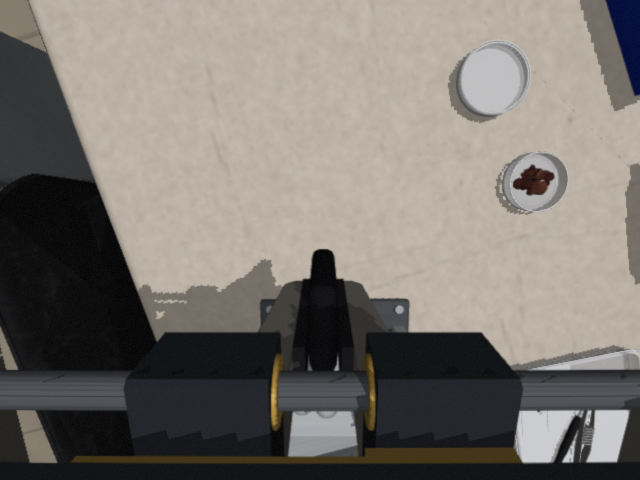

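View pics/s3.png

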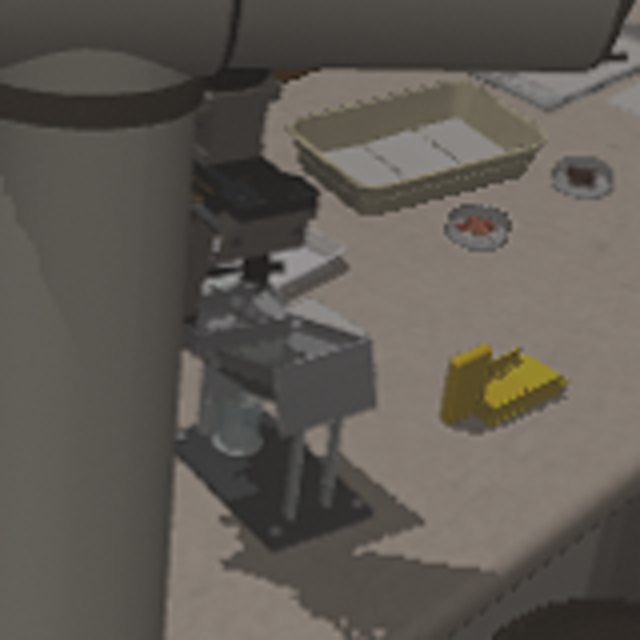

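View pics/t3.png

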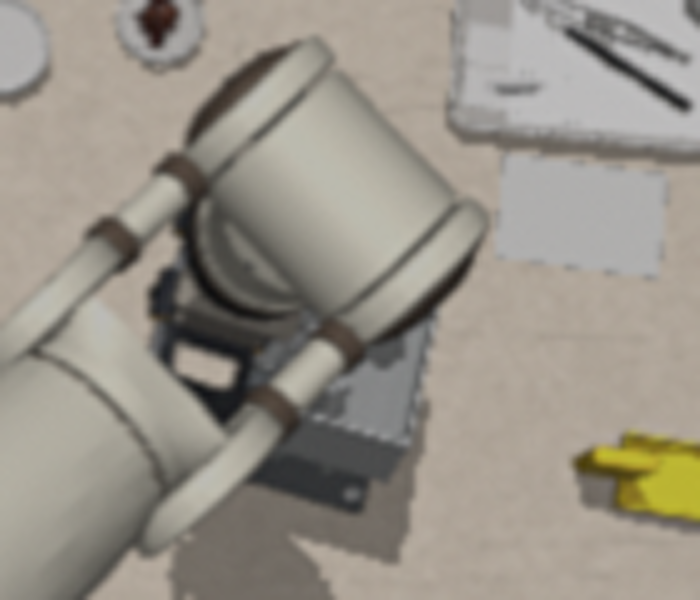

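Run:
```python
from h import *
for th,z in ((12,.148),(20,.144),(28,.144),(36,.144),(44,.144),(50,.144)):
    bot.line_to(*pour([-.052,.012,z],th),max_speed=.05)
bot.line_to(*pour([-.052,.010,.144],55),max_speed=.05)
bot.hold(.4)
print(bot.current_clock(),bot.current_contact_force(),bot.current_opening())
c=bot.read_camera("scene");crop(c,"s4",340,120,500,280,4);c=bot.read_camera("top");crop(c,"t4",340,190,480,310,5)
cv2.imwrite("pics/wrist4.png",bot.read_camera("wrist")["pixels"])
```

```text
14.6083 [ 0.15133922 -0.352686   -1.38529691] 0.124545649772622
```

View pics/wrist4.png

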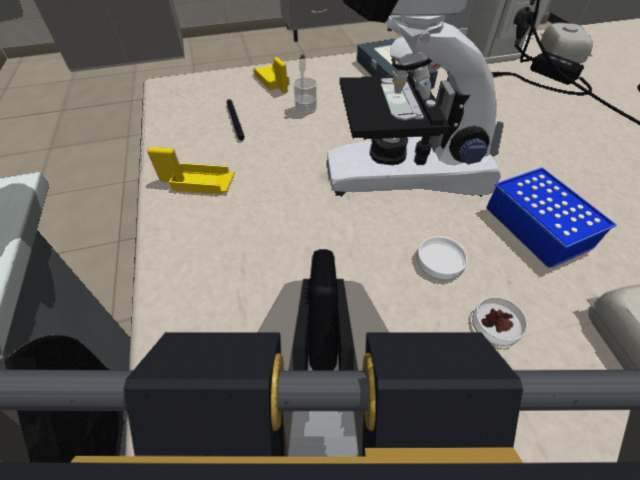

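View pics/s4.png

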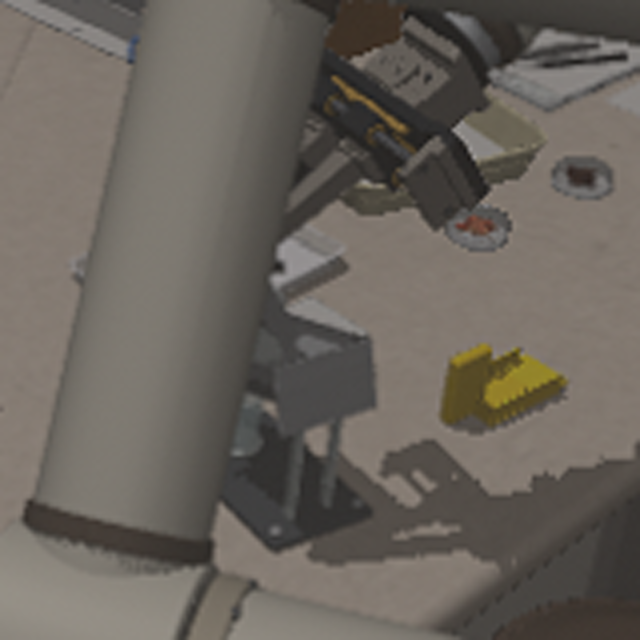

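View pics/t4.png

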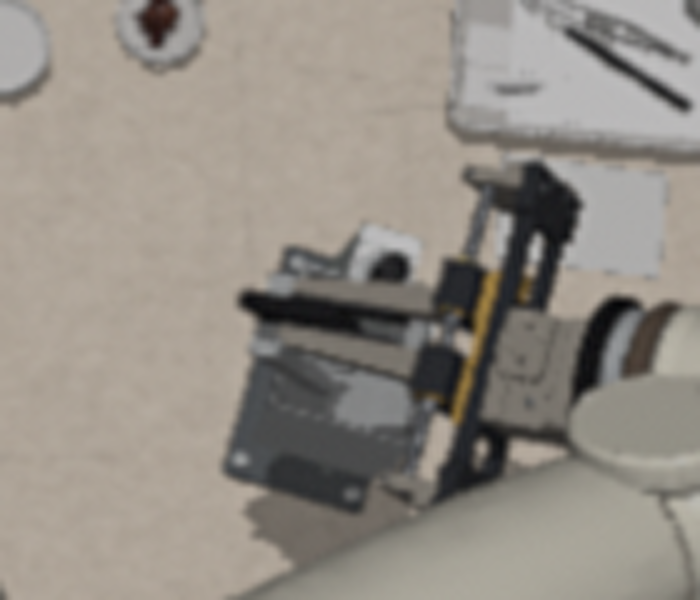

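Run:
```python
from h import *
bot.line_to(*pour([-.052,.010,.146],62),max_speed=.06)
bot.hold(.3)
bot.line_to(*pour([-.052,.03,.185],30),max_speed=.12)
bot.line_to(*pour([-.052,.09,.20],0),max_speed=.15)
print(bot.current_clock(),bot.current_contact_force(),bot.current_opening())
bot.line_to([.47,-.17,.17],rv(tool_from_scoop(pourpose(0,np.deg2rad(164),0),1)),max_speed=.18)
c=bot.read_camera("scene");crop(c,"s5",340,120,500,280,4);c=bot.read_camera("top");crop(c,"t5",360,210,450,310,6)
cv2.imwrite("pics/wrist5.png",bot.read_camera("wrist")["pixels"])
print(bot.current_clock())
```

```text
16.85 [-0.78729735 -0.48776502 -0.74545994] 0.13309041243482334
18.725
```

View pics/wrist5.png

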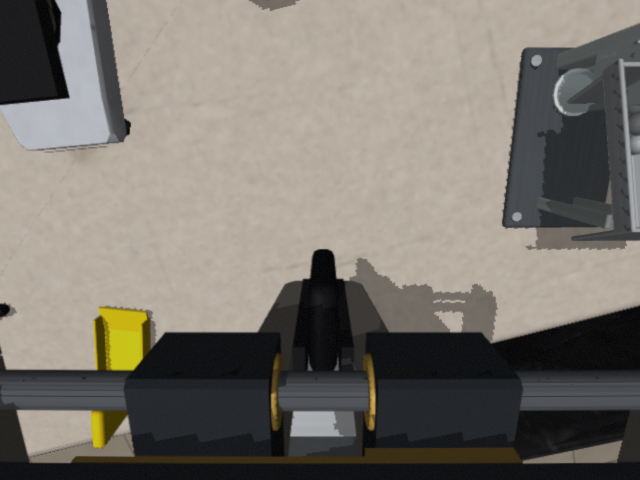

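View pics/s5.png

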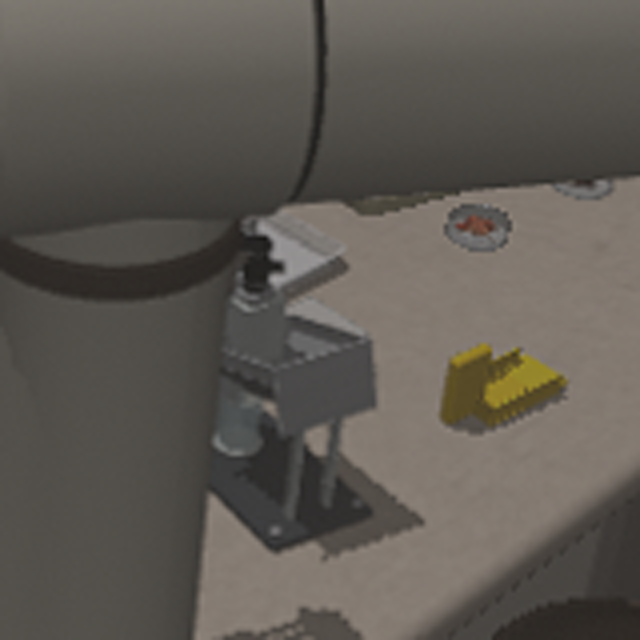

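View pics/t5.png

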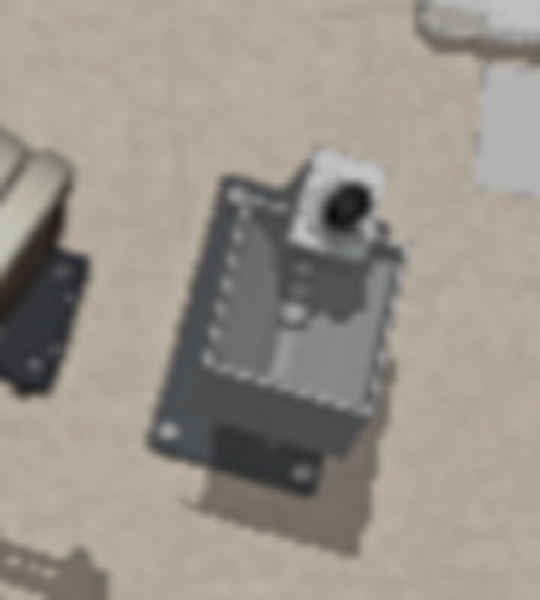

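Run:
```python
from h import *
bot.line_to([.47,-.17,.05],max_speed=.15)
z=.031
for z in (.031,.029,.0275):
    bot.line_to([.47,-.17,z],max_speed=.03)
    f=bot.current_contact_force();print(z,f)
    if f[2]>2: break
bot.set_gripper(0.4); 
bot.line_to([.47,-.17,.12],max_speed=.12)
print(bot.current_clock())
bot.set_gripper(1.0)
a=pour([0,0,.2],0)
T=tool_from_scoop(pourpose(0,CY-np.pi/2,0),1)
bot.goto(O+RC@np.array([-.02,.04,.27]),rv(T))
c=bot.read_camera("wrist");cv2.imwrite("pics/w6.png",c["pixels"]);crop(c,"w6c",220,200,420,340,4);np.save("pics/w6.npy",c,allow_pickle=True)
print(bot.current_clock())
crop(bot.read_camera("top"),"t6",290,220,370,310,6)
```

```text
0.031 [-0.21827858  0.42167408 -1.93206393]
0.029 [-0.64430587  0.25212808 -1.08948072]
0.0275 [-0.84111911  0.5639034  -1.68427657]
22.425
24.9583
```

View pics/w6.png

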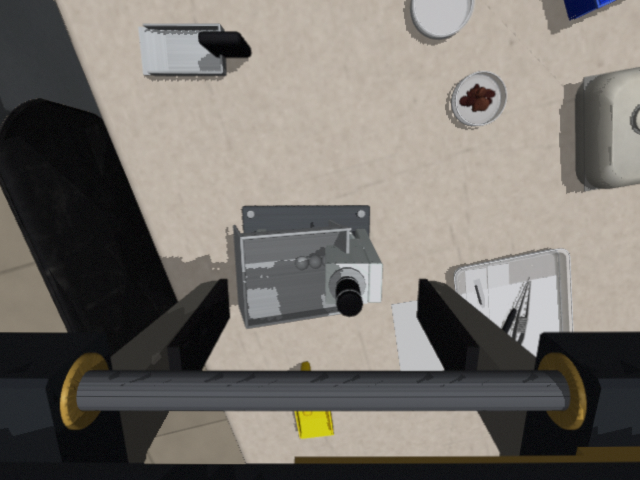

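View pics/w6c.png

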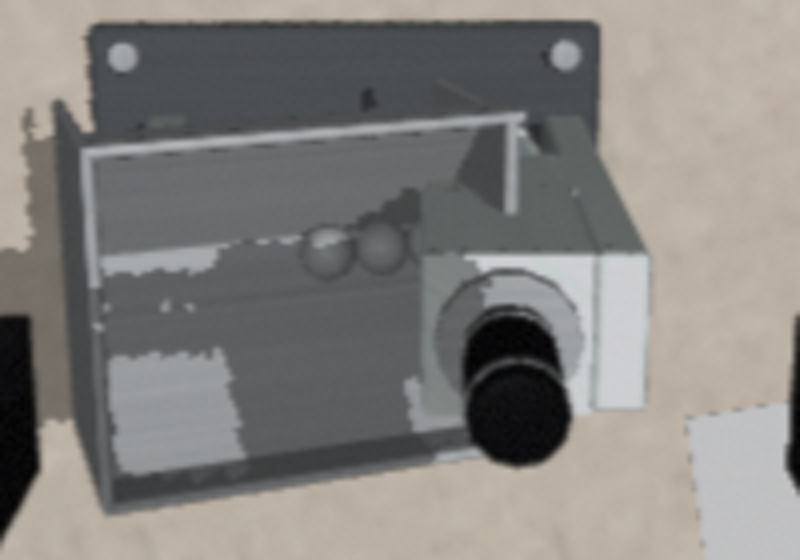

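View pics/t6.png

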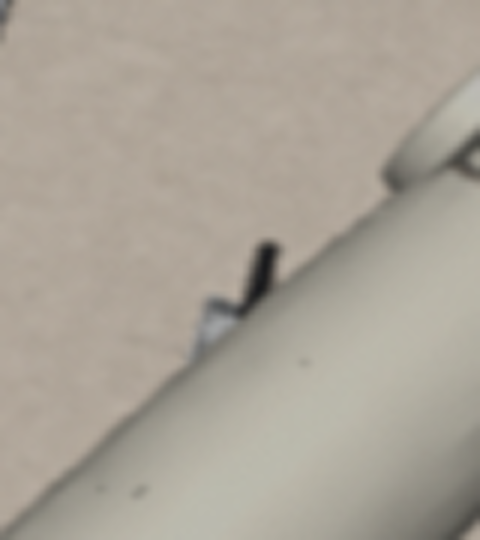

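Run:
```python
from h import *
c=np.load("pics/w6.npy",allow_pickle=True).item()
f=lambda x,y,z,ox=220,oy=200,s=4:onz(c,ox+(x+.5)/s-.5,oy+(y+.5)/s-.5,z)
print("grip top",f(518,413,.187),"collar",f(510,340,.147))
g=c["pixels"].max(axis=2)
m=((g<40)*255).astype(np.uint8)[275:320,325:375]
n,l,s,ce=cv2.connectedComponentsWithStats(m);print(s,ce)
p=np.array([.5232,-.4014]);T=tool_from_scoop(pourpose(0,CY-np.pi/2,0),1)
bot.goto([p[0],p[1],.215],rv(T))
print(bot.current_clock(),bot.current_ee_pos())
cc=bot.read_camera("wrist");cv2.imwrite("pics/w7.png",cc["pixels"]);np.save("pics/w7.npy",cc,allow_pickle=True)
```

```text
grip top [ 0.52278558 -0.400388    0.187     ] collar [ 0.52343338 -0.40187972  0.147     ]
[[   0    0   50   45 1539]
 [  11    4   26   37  711]] [[25.11630929 21.70110461]
 [23.16596343 22.64697609]]
25.3917 [ 0.52255952 -0.40082474  0.21334812]
```

View pics/w7.png

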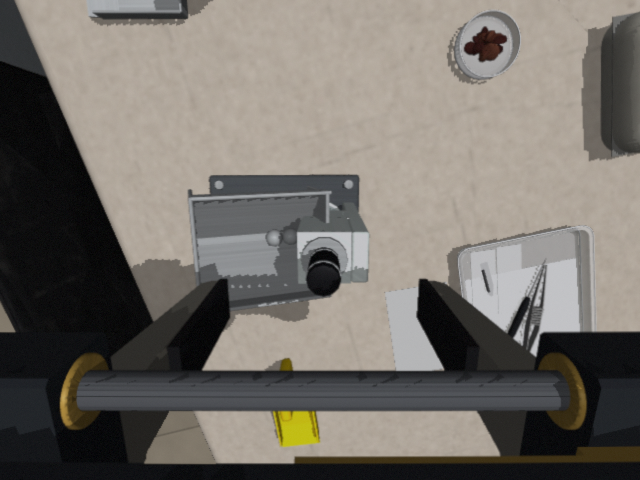

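Run:
```python
from h import *
c=np.load("pics/w7.npy",allow_pickle=True).item();print(onz(c,324,279,.187))
bot.line_to([.5231,-.4012,.155],max_speed=.1)
bot.hold(.2)
f0=np.array(bot.current_contact_force());print(bot.current_ee_pos(),f0)
bot.set_gripper(0,4)
for i in range(3):
    bot.hold(.1); print(RC.T@(np.array(bot.current_contact_force())-f0),bot.current_opening())
print(bot.current_clock(),bot.current_ee_pos())
```

```text
[ 0.52342881 -0.40136166  0.187     ]
[ 0.52349626 -0.40167136  0.15602628] [-0.45640335 -0.39443544 -0.14684089]
[ 0.60255393  1.75090144 -0.39970181] 0.22023708631319716
[ 0.32717102 -0.18131628 -0.30579307] 0.2143283066094464
[ 1.32287335  1.28537052 -0.52238839] 0.21749993738576753
27.775 [ 0.52310975 -0.40117385  0.15493738]
```

Run:
```python
from h import *
f=lambda n=5:RC.T@np.mean([bot.current_contact_force() for _ in range(n)],axis=0)
bot.set_gripper(0,12); bot.hold(.1); print(f())
for z in (.158,.163,.170):
    bot.line_to([.5231,-.4012,z],max_speed=.03); print(z,f(),bot.current_opening(),bot.current_clock())
c=bot.read_camera("wrist");crop(c,"w8",170,120,420,330,3)
```

```text
[-0.2020247  -0.73460691 -0.48395356]
0.158 [ 0.33457907  0.12407647 -1.4647416 ] 0.21567315304327078 28.3417
0.163 [ 0.58107566  0.44679205 -0.81310506] 0.21645080368264966 28.6583
0.17 [-0.65055796  0.3892332   0.12338292] 0.21643496484751212 29.0417
```

View pics/w8.png

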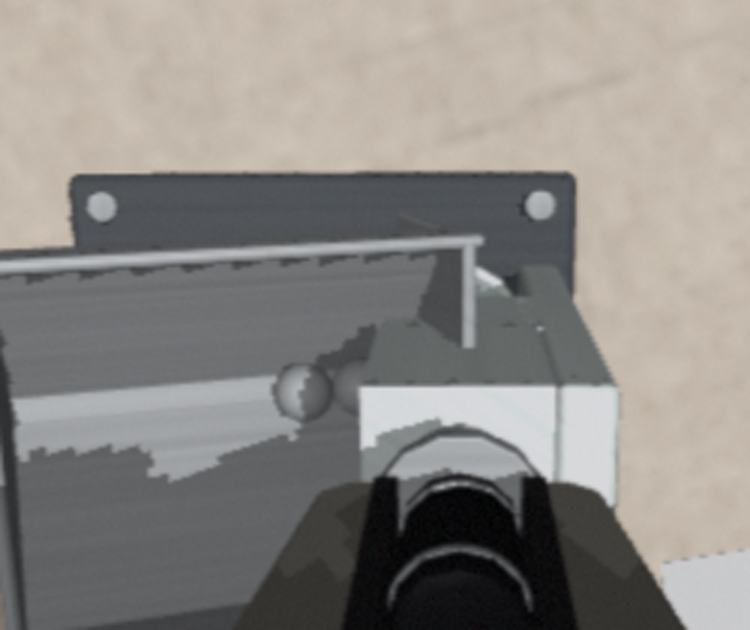

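Lateral forces are small and the plunger is rising with the gripper. I'll continue to a raise of 40 mm.

Run:
```python
from h import *
f=lambda n=5:RC.T@np.mean([bot.current_contact_force() for _ in range(n)],axis=0)
for z in (.180,.188,.195):
    bot.line_to([.5231,-.4012,z],max_speed=.04); print(z,f(),bot.current_opening(),bot.current_clock())
bot.hold(1.0)
print(f(),bot.current_ee_pos())
c=bot.read_camera("wrist");crop(c,"w9",170,100,420,330,3)
c=bot.read_camera("scene");crop(c,"s9",360,140,460,280,4)
c=bot.read_camera("top");crop(c,"t9",280,200,450,310,4.5)
```

```text
0.18 [ 0.18323103 -0.28694506 -1.2503608 ] 0.2149164858609269 29.4917
0.188 [ 0.46797287  0.09318421 -0.5196532 ] 0.21025159708136984 29.8417
0.195 [-0.26022979 -0.25539611 -1.16939092] 0.21347341932967456 30.1667
[ 0.31846511  0.71201607 -2.18920446] [ 0.5231018  -0.40122093  0.19501029]
```

View pics/w9.png

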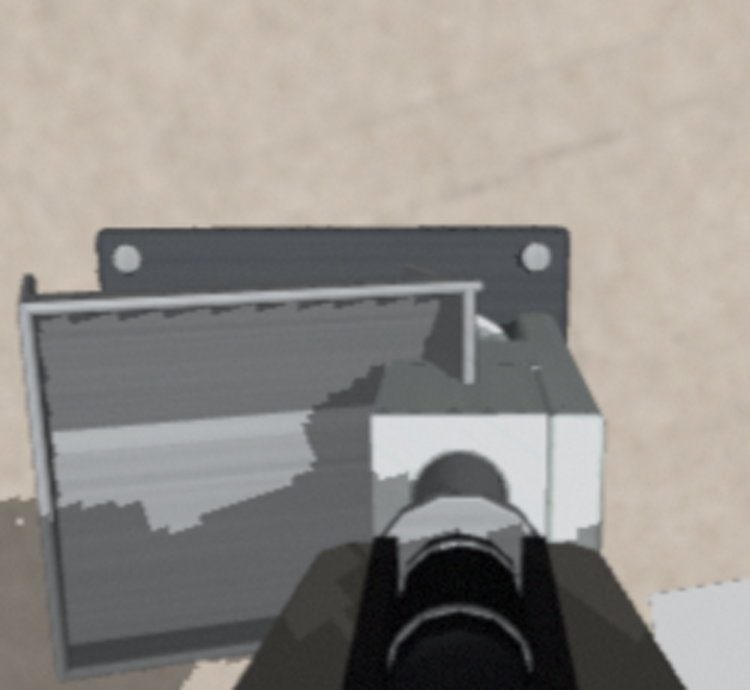

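View pics/s9.png

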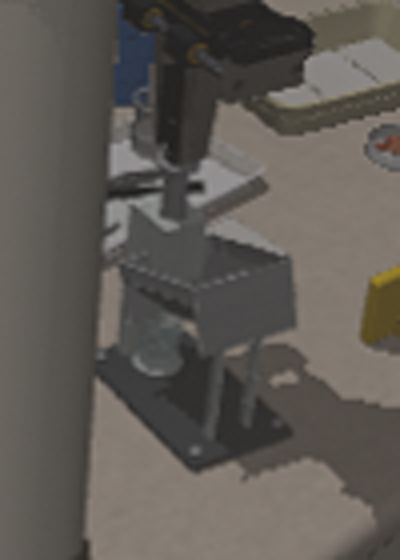

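View pics/t9.png

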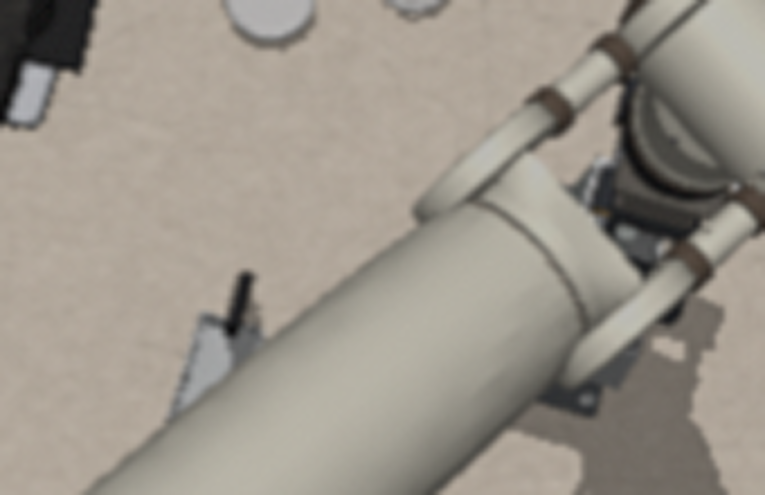

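Run:
```python
from h import *
c=bot.read_camera("scene")
print(proj(c,[O+[0,0,.011],O+[0,0,.054],O+[0,0,.092]]))
i=c["pixels"][200:260,380:430]
i=cv2.resize(cv2.convertScaleAbs(i,alpha=2.2,beta=-60),None,fx=10,fy=10,interpolation=cv2.INTER_CUBIC);cv2.imwrite("pics/tube.png",i)
```

```text
[[398.11021002 229.46051294]
 [399.36007401 217.88977258]
 [400.49494006 207.34912684]]
```

View pics/tube.png

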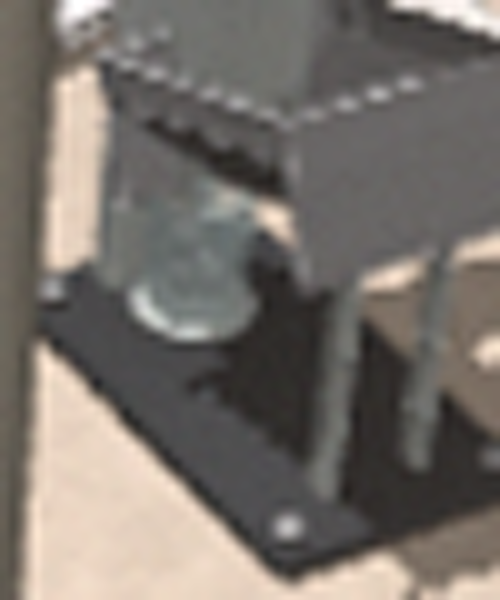

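Run:
```python
from h import *
a=cv2.imread("pics/s5.png");a=cv2.resize(a,(160,160),interpolation=cv2.INTER_AREA)[85:120,45:75]
c=bot.read_camera("scene")["pixels"][205:240,385:415]
b=cv2.imread("pics/scene3.png")[205:240,385:415]
f=lambda i:cv2.resize(cv2.convertScaleAbs(i,alpha=2.5,beta=-120),None,fx=8,fy=8,interpolation=cv2.INTER_NEAREST)
cv2.imwrite("pics/cmp.png",np.hstack([f(a),f(b),f(c)]))
```

```text
(no output)
```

View pics/cmp.png

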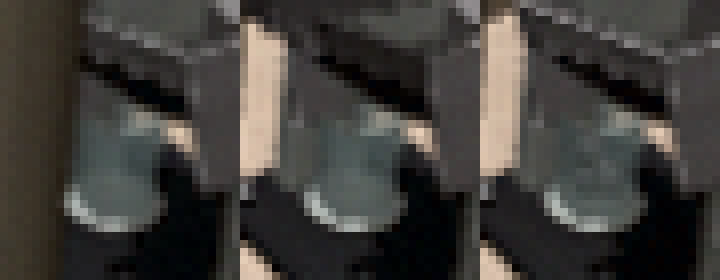

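Run:
```python
from h import *
f=lambda n=5:RC.T@np.mean([bot.current_contact_force() for _ in range(n)],axis=0)
q=np.array(bot.current_joints());print(q)
T0=Rn.from_rotvec(bot.current_tool_rot()).as_matrix()[:,0]
for i in range(4):
    q[5]-=.17; bot.set_joints(q); F=f(); print(q[5],F,bot.current_ee_pos(),bot.current_clock())
    if np.linalg.norm(F[:2])>6: break
T1=Rn.from_rotvec(bot.current_tool_rot()).as_matrix()[:,0];print(np.degrees([np.arctan2(T0[1],T0[0]),np.arctan2(T1[1],T1[0])]))
c=bot.read_camera("wrist");cv2.imwrite("pics/w10.png",c["pixels"])
```

```text
[-8.37150180e-01  3.87044503e-01  1.36016230e+00 -2.23542905e-06
  1.39438917e+00 -5.59680522e-01]
-0.7296805218819256 [ 0.61811326  0.12456186 -0.91544332] [ 0.52310771 -0.40121522  0.19501459] 31.7
-0.8996805218819256 [-0.19604683  0.16116058 -0.87739156] [ 0.52309337 -0.40114706  0.19500844] 31.9833
-1.0696805218819256 [-0.27267695  0.17160471 -1.32425507] [ 0.5230246  -0.40116174  0.19498129] 32.2667
-1.2396805218819256 [-0.85293527 -0.31363095 -0.55155557] [ 0.5230177  -0.40119826  0.19501754] 32.55
[-15.89781789  22.66466334]
```

View pics/w10.png

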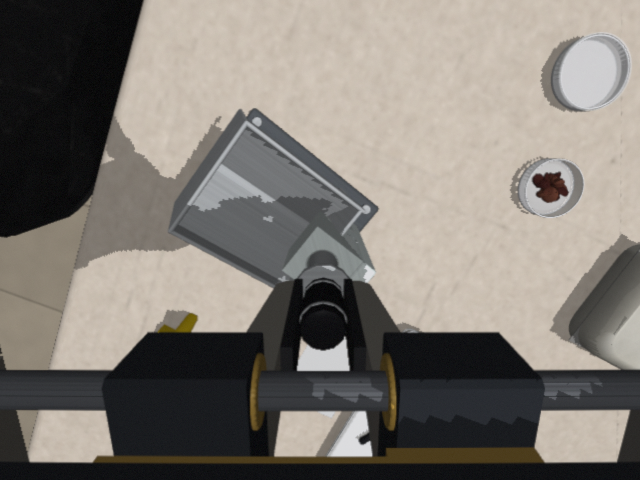

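Run:
```python
from h import *
f=lambda n=5:RC.T@np.mean([bot.current_contact_force() for _ in range(n)],axis=0)
q=np.array(bot.current_joints())
for i in range(4):
    q[5]-=.17; bot.set_joints(q); F=f(); print(F)
    if np.linalg.norm(F[:2])>6: break
bot.hold(.3);print(f(),bot.current_ee_pos(),bot.current_opening(),bot.current_clock())
c=bot.read_camera("wrist");crop(c,"w11",200,120,400,300,4)
p=proj(c,[O+RC@np.array(v) for v in ([-.018,0,.092],[-.018,0,.142],[-.018,0,.073],[-.02,0,.075],[-.1,0,.1])]);print(p, (p-[200,120])*4)
```

```text
[-0.6417744  -0.40775674 -0.42670079]
[-1.5923575  -1.61735535 -0.69393042]
[-0.19835511 -1.18386265 -1.28292573]
[-0.8826839  -2.1049103  -0.84700163]
[-1.15271785 -1.82393327 -0.42617759] [ 0.52297717 -0.40130219  0.19505596] 0.2115989810559814 34.0333
[[318.06148803 220.66712183]
 [317.03196673 236.75688495]
 [318.36473752 215.92859545]
 [317.76995799 213.94021773]
 [290.68143468 104.88414482]] [[472.24595211 402.66848734]
 [468.12786693 467.02753981]
 [473.45895008 383.71438182]
 [471.07983195 375.76087093]
 [362.7257387  -60.46342073]]
```

View pics/w11.png

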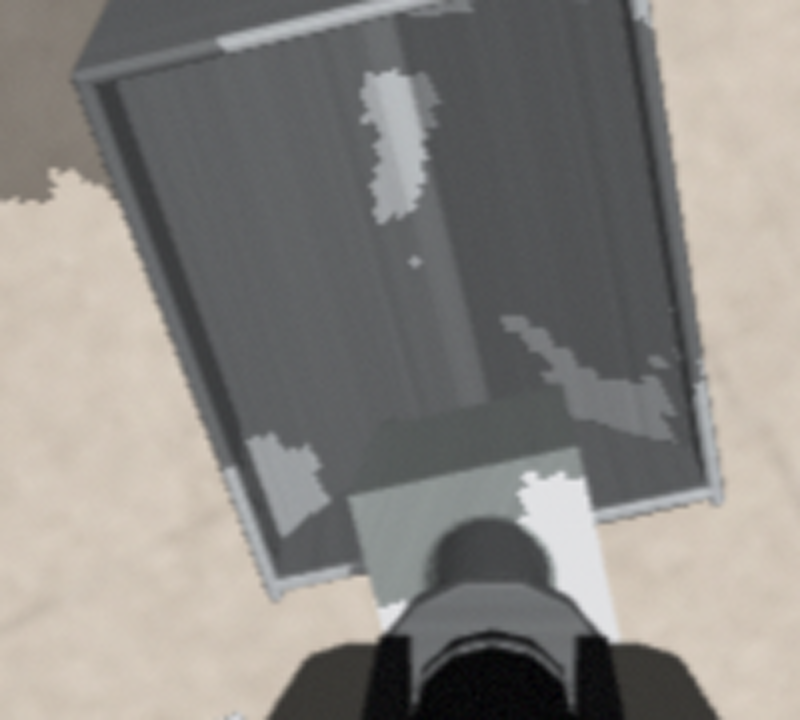

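Run:
```python
from h import *
f=lambda n=5:RC.T@np.mean([bot.current_contact_force() for _ in range(n)],axis=0)
q=np.array(bot.current_joints())
for a in (-1.6,-1.3,-1.0,-.75): q[5]=a; bot.set_joints(q)
bot.hold(.5);print(f(),f(),bot.current_ee_pos(),bot.current_opening(),bot.current_clock())
c=bot.read_camera("wrist");cv2.imwrite("pics/w12.png",c["pixels"])
```

```text
[-0.37865501 -0.85956133 -1.0287707 ] [-0.37865501 -0.85956133 -1.0287707 ] [ 0.52299204 -0.40135482  0.19509456] 0.2135728975717217 36.1167
```

View pics/w12.png

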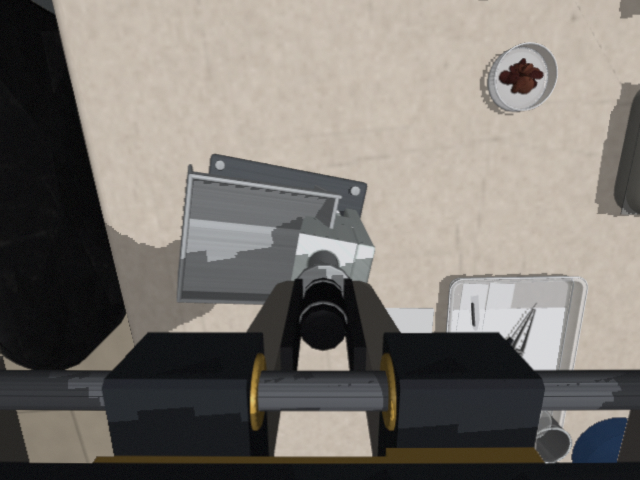

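The plunger is held at (322,325) with its rod in the guide, the hopper at (250,240) is empty, and no stray balls show on the worktop. I'm handing in.

```bash
python3 -c "
from workcell import bot
bot.job_done();print(bot.current_clock())"
```

```text
the job is handed in; nothing more can be done
the job is handed in; nothing more can be done
```

I poured all three balls from the steel scoop into the hopper with the plunger down and set the scoop back on the worktop. I then gripped the plunger at 12 N and pulled it straight up 40 mm. The job was handed in at about 36 s with the plunger still held.

**Before the pull:** The wrist picture showed two balls clearly in the hopper and the edge of a third at the guide block. The scoop was empty and standing level.

**After the pull:** The hopper was empty right up to the guide block from two viewing angles, and no stray balls were on the worktop. Lateral force on the tool stayed around 2 N or less. I turned the wrist while holding the plunger to see behind the block, then turned most of the way back.

**Not fully confirmed:** The tube picture shows that its contents changed, but it is too coarse to count three balls. That all three are in the tube rests on the hopper being empty.

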